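Close a sample jar in the lever press

TASK

Take the sample carrier out of the chilled block, set it down on the bench and take it again by its black grip block, then lay it in the press's nest and push it fully home against the end stop with the jar under the ram, and let go. Pull the press lever down until you feel the cap go home and the lever come up hard, without forcing it any further, and let the lever return all the way up. Close the cap only with the press, leave the carrier in the nest, keep it upright, and leave the other things on the bench where they are.

Things in the scene. Friction and masses are not known exactly. Their poses are not given: they have to be found in the camera images.
- jar (a point): Centre of the amber glass jar on the carrier: 42 mm across, from 10 to 48 mm above the carrier's underside (this point 29 mm up), its axis 30 mm from the carrier's -y end. x across the carrier, y along it from jar to grip block, z up. At the start the jar stands outside the chilled block, 35 mm in front of its face; only this end can be taken, the other is inside.
- jar_foot (a point): Point on the carrier's underside straight below the jar's axis, 29 mm below point jar; same axes as point jar.
- grip (a point): Centre of the carrier's black grip block, 18 mm wide (x), 40 mm long (y), from 10 to 44 mm above the underside (this point 27 mm up), 110 mm from the jar's axis along +y. Same axes as point jar. Inside the chilled block at the start.
- cap (a joint): White snap cap on the jar, 37 mm across: how far it has been pushed down. 0 open (its top 66 mm above the carrier's underside), 0.005 m fully home (61 mm). It needs about 15 N to move, stays where it is left, and comes up hard when home.
- chiller: Chilled block, fixed beige box 160 mm (x) by 140 mm (y), 70 mm high; origin at the centre of its underside. Its bay, 60 mm wide, 56 mm high and 130 mm deep, with the bench as floor, opens in its -y face (70 mm from the origin); the carrier is drawn out along the block's -y.
- press: Grey lever press, fixed; origin at bench height below the ram's axis; z up, lever to -x, column at +x (62 mm off the ram axis). Base 200 x 150 mm, 24 mm high. Head 50 mm wide in y, from x = -22 mm back, underside 150 mm up; throat open to -x and both sides. Ram foot 32 mm across, 126 mm above the bench when up, comes down 85 mm per radian of the lever.
- nest: Steel nest on the press base, fixed, axes as the press; origin on the ram axis at the top of the nest floor, 30 to 40 mm above the bench (varies): the jar's foot belongs here. Floor from y = -35 to 90 mm; two rails along y, 6 mm high, 51 mm apart, y = -30 to 65 mm; end stop 14 mm high with its face at y = -30 mm. The carrier goes in jar first from +y and its jar end meets the stop.
- lever (a joint): Angle of the press lever: 0 fully up (rest), grows as it is pulled down, 0.55 at most. A spring brings it back. At its bar it takes some 3 N to start, 7 N farther down and 6 N more while the cap moves; then it comes up hard, at an angle that depends on the nest's height (about 0.3 to 0.42 rad).
- lever_bar (a point): Middle of the round black bar at the lever's end: 22 mm thick, 100 mm long along the press's y, about 263 mm above the bench when up. It swings down on a circle of 210 mm radius about the pivot, starting 16 degrees above level; push it from above or grasp it.
- pivot (a point): Lever pivot axis (along the press's y), 85 mm behind the ram axis and 205 mm above the bench.
- carrier: Sample carrier, one loose piece of about 0.3 to 0.5 kg: aluminium plate 44 mm wide (x), 170 mm long (y), 10 mm thick; jar 55 mm from the middle towards -y, black grip block 55 mm towards +y. Origin at the centre of the plate's underside. It stands on the bench.
- amber_bottle: Bystander: amber glass bottle with white cap, 70 mm across, 160 mm tall; origin under its centre.
- beaker: Bystander: clear glass beaker 72 mm across, 90 mm tall; origin under its centre.
- wrench: Bystander: steel open wrench 160 mm long lying flat.
- steel_weight: Bystander: plain steel cylinder 32 mm across, 100 mm tall, standing; origin under its centre.
- dish: Bystander: shallow glass dish 90 mm across, 20 mm tall; origin under its centre.
Things that resemble listed ones, but are neither listed nor needed, are in the scene too. Leave any green or turquoise look-alike of the carrier alone.

How it is judged:
By the outcome, as a careful person would: the job done as asked, in the order asked, and still so for the second after the job is handed in, with the robot touching nothing.
It also fails if it takes over 64 s, if anything falls off the work surface, if the arm or the gripper's body presses on something with over 40 N, if the wrist force passes 120 N, or if a joint passes its speed limit or range.

ROBOT

A 7-joint arm with a two-finger parallel gripper is mounted at the origin on the work surface. World frame = base frame: x ahead of the robot, y to its left, z up, the work surface at z = 0. Lengths are in m, angles in rad, forces in N, time in s.
With the tool pointing down it reaches from about 0.425 to 0.825 m from the base axis. Payload 3.6 kg.
Tool frame: the origin (TCP) lies at the very end of the fingers, on their centre line; the grasp point (between the pads) lies manip.grasp_offset behind it (manip.grasp_offset is the distance from the TCP to the grasp point, in m); z points along the fingers, y is the line along which they close (so a half turn about z gives the same grasp; the last joint's range is limited). The gripper opens to 85 mm and grips with 20 to 120 N. Pads are 22 mm wide; open, the fingers measure 114 mm over their backs; the gripper's body (76 mm by 85 mm) begins 54 mm behind the grasp point. The pads swing forward as they close: fully open they stand 13 mm farther back than shut.
Start: joints at [-1.351, 0.615, -0.013, 1.423, 0.008, 1.103, -0.04], TCP at [0.158, 0.63, 0.231] pointing down, gripper open.
Joint ranges: [-3.12, 3.12], [-0.3, 2.06], [-1.34, 1.32], [0.26, 2.42], [-1.36, 4.5], [0.01, 1.98], [-2.84, 2.84]. Speed limits (rad/s): [2.79, 2.79, 3.14, 3.14, 3.14, 3.14, 3.14].

INTERFACE

Orientations are given as a rotation vector (axis times angle).
In Python, from cell import manip gives the robot as it stands.
- The arm moves only by the tool move_arm, never from a script. Its argument "plan" is a list of rows, each a list of 5 numbers: the shift along the tool's x, y, z in cm, then the turn about the tool's z in degrees, then the closure, from -1 (fully open) to 1 (shut), so that 0 is half open. A call has 1 to 20 rows; each row shifts and turns the commanded pose from where the row before left it, along the tool's axes as they then stand; what a row does not reach is not made up. A row lasts 1/10 s, in which the tool goes at most 50 mm and 8.59 degrees, less where a joint would pass 70% of its speed; a pose out of reach is approached as far as the arm can. A call with a gripper value outside its range is refused whole. The fingers move at their own pace and stop on an object; "squeeze" is the grip in N (left out, the last holds). Time passes only in rows, so rows that do not move let the fingers close. It gives the time, the measured TCP pose, the force, the opening and the grip force at its end, in the units of the state.
- manip.get_state(): the state, without advancing time (a new reading comes with each control period).
- manip.snapshot(name): name is "scene" or "top" or "wrist"; returns a dict with "frame" (400x640x3 uint8, blue, green, red), "K" (3x3 intrinsics, pixels), "k1" (the pictures are not rectified: a ray, as slopes to the right and down, at radius r is drawn at 1 + k1 r^2 times it, then the intrinsics apply), "R" (3x3) and "t" (3): a world point X has camera coordinates R X + t. Camera axes: x right, y down, z forward; pixel columns grow to the right and rows downward; lengths in m; the calibration is good to about 2 mm. A picture is of the moment at which its call begins. There is no depth.
- manip.hand_in(): hands the job in; it is judged then, once.
The state is a dict: "clock": time; "joints": joint angles; "qvel": joint speeds; "joint_torque": joint torques, N m; "eef_pos": TCP position; "eef_rot": TCP orientation; "wrist_force": force on the tool from outside, world axes, zero at the start; "moment": the same for the moment, N m; "finger_gap": finger opening in m; "finger_force": force on a finger pad.
Only numpy, scipy, OpenCV 4.12 (cv2) and the standard library are available. Lean on these libraries where they do the work, as an engineer would, in place of code of your own. Each camera call takes 0.05 s, during which the arm holds its last target. There are 200 camera calls.

## Working session

There is one attempt and no reset: what is moved stays moved. The work goes in short steps, Python scripts to look and compute and a tool call to move; the robot and the scene stay as the last step left them, time stands still between calls to the robot, and variables do not carry over. Pictures are saved under pics/ and viewed, at most 13 in all, crops included, and the job is handed in when it is done.

Besides the shell and the picture viewer there is one more tool, called after "Request:" by a JSON object that holds its "api" and its "payload". move_arm: Moves the arm, as the interface text tells. Its arguments: {"type":"object","properties":{"plan":{"type":"array","items":{"type":"array","items":{"type":"number"}}},"squeeze":{"type":"number"}},"required":["plan"]}

```bash
ls; mkdir -p pics; python3 - <<'E'
from cell import manip
import cv2,pickle
s=manip.get_state(); print({k:s[k] for k in('clock','eef_pos','eef_rot','finger_gap')}, manip.grasp_offset)
d={n:manip.snapshot(n) for n in('scene','top','wrist')}
pickle.dump(d,open('s0.pkl','wb'))
for n in d: 
    cv2.imwrite(f'pics/{n}0.png',cv2.resize(d[n]['frame'],(800,500),interpolation=cv2.INTER_CUBIC)); print(n,d[n]['K'].tolist(),d[n]['k1'],(-d[n]['R'].T@d[n]['t']).round(3), d[n]['R'].round(2).tolist())
E
```

```text
pics
{'clock': 0.0, 'eef_pos': array([0.15796929, 0.62971282, 0.23011695]), 'eef_rot': array([-0.38497217, -3.11763133,  0.00407544]), 'finger_gap': 0.08562166915455853} 0.0187
scene [[387.9763835149704, 0.0, 321.5891036449476], [0.0, 387.9763835149704, 202.60886553872118], [0.0, 0.0, 1.0]] 0.0008044208785141557 [1.398 0.18  0.868] [[-0.28, 0.96, 0.02], [0.6, 0.19, -0.78], [-0.75, -0.21, -0.63]]
top [[505.3149465178513, 0.0, 311.59132587453183], [0.0, 505.3149465178513, 209.47179572129932], [0.0, 0.0, 1.0]] -0.11439147381839827 [ 0.388 -0.042  1.619] [[-0.03, -1.0, -0.01], [-0.99, 0.03, -0.1], [0.1, 0.01, -0.99]]
wrist [[315.54062977753813, 0.0, 314.52697598227724], [0.0, 315.54062977753813, 197.91887855104721], [0.0, 0.0, 1.0]] -0.05213402617042025 [0.086 0.649 0.374] [[0.24, 0.97, -0.0], [0.93, -0.23, 0.29], [0.28, -0.07, -0.96]]
```

View pics/scene0.png

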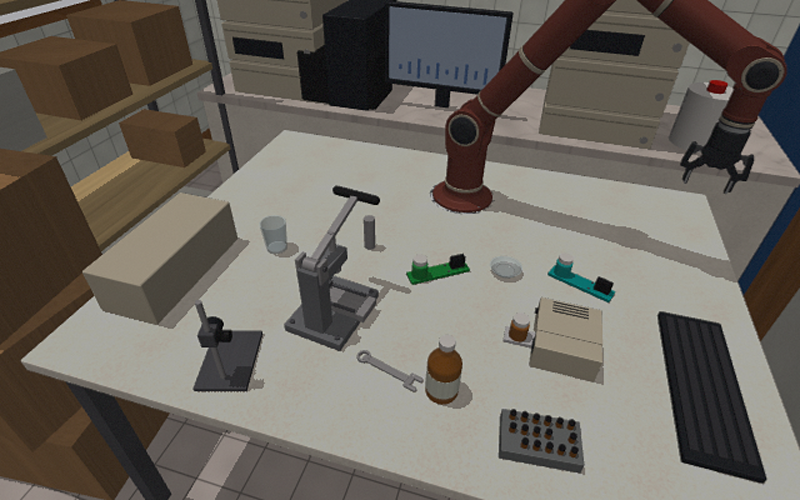

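View pics/top0.png

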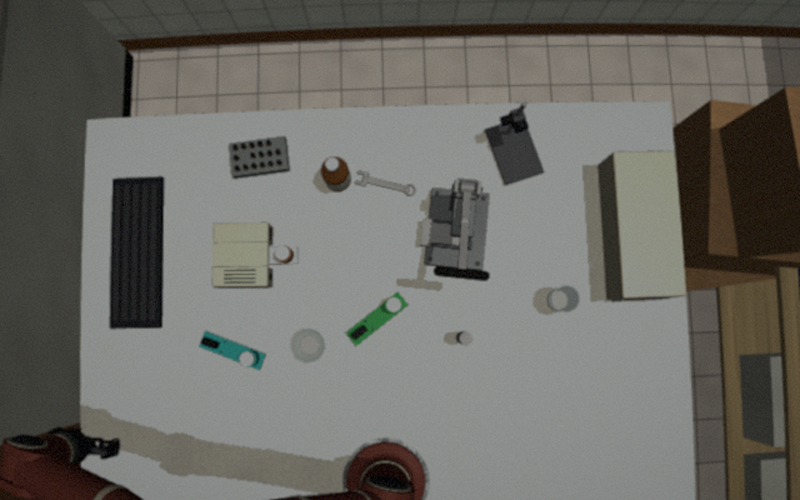

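The scene shows the chiller at (241,255) in the top view, with its jar at (283,254) facing world -y. The press is at (457,230) with its lever towards the robot and the nest open to world +y. Next I'll enlarge both.

```bash
cat > h.py <<'E'
import numpy as np,cv2
from scipy.optimize import least_squares
def proj(c,X):
    p=(c['R']@np.atleast_2d(X).T).T+c['t']; q=p[:,:2]/p[:,2:]; q=q*(1+c['k1']*(q**2).sum(1,keepdims=True))
    return q*[c['K'][0,0],c['K'][1,1]]+c['K'][:2,2]
def ray(c,uv):
    D=np.array([c['k1'],0,0,0,0]); q=cv2.undistortPoints(np.array([[uv]],float),c['K'],D)[0,0]
    return -c['R'].T@c['t'], c['R'].T@np.array([*q,1])
def onz(c,uv,z):
    o,d=ray(c,uv); return o+d*(z-o[2])/d[2]
def crop(c,u,v,w,h,s):
    im=cv2.resize(c['frame'][v:v+h,u:u+w],None,fx=s,fy=s,interpolation=cv2.INTER_CUBIC)
    for i in range(0,w,10): cv2.putText(im,str(u+i),(i*s,8),0,.3,(0,0,255),1); cv2.line(im,(i*s,9),(i*s,13),(0,0,255),1)
    for i in range(10,h,10): cv2.putText(im,str(v+i),(0,i*s+3),0,.3,(0,0,255),1)
    return cv2.convertScaleAbs(im,alpha=1.2,beta=15)
E
python3 - <<'E'
from h import *; import pickle
d=pickle.load(open('s0.pkl','rb'))
B=np.zeros((600,800,3),np.uint8)
B[:600,:400]=crop(d['scene'],220,140,100,150,4); B[:400,400:]=crop(d['top'],320,138,100,100,4)
cv2.imwrite('pics/B.png',B)
A=np.hstack([crop(d['scene'],390,230,100,75,4),crop(d['top'],160,170,100,75,4)]); cv2.imwrite('pics/A.png',A)
E
```

```text
(no output)
```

View pics/B.png

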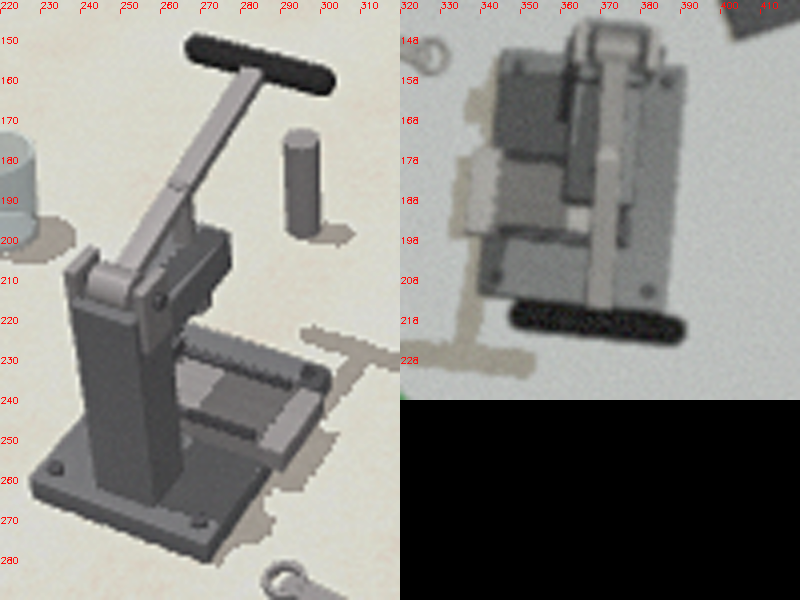

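View pics/A.png

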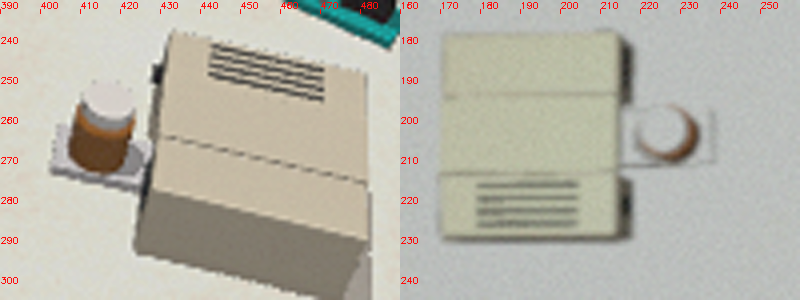

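Press: bar ends are at top (350,216)/(389,220.5), and the nest floor's outer edge is at u=337, v=175.5–197. Chiller: top corners are at top (171,178)/(214,178)/(171,229.5)/(214.5,229.5), and the cap is at top (227,203), scene (417,254). Now I'll fit the poses.

```bash
python3 - <<'E'
from h import *; import pickle
d=pickle.load(open('s0.pkl','rb')); T,S=d['top'],d['scene']
off=np.array([.125,.125])*0-0.4  # crop resize half pixel
def W(p,X):
    c,s=np.cos(p[2]),np.sin(p[2]); X=np.array(X,float); return np.array([p[0]+c*X[0]-s*X[1],p[1]+s*X[0]+c*X[1],X[2]])
def fit(obs,p0):
    f=lambda p: np.concatenate([proj(c,W(p,X(p)))[0]-uv-off for c,X,uv in obs])
    r=least_squares(f,p0,loss='soft_l1'); print(r.x.round(4)); print(r.fun.reshape(-1,2).round(1).tolist()); return r.x
b=.0395
P=[(T,lambda p:(-.1169,b,.263),(350,216.3)),(T,lambda p:(-.1169,-b,.263),(389.3,220.5)),
(S,lambda p:(-.1169,-b,.263),(269,152)),(S,lambda p:(-.1169,b,.263),(301.5,160.5)),
(T,lambda p:(p[4],.09,p[3]),(337.3,175.5)),(T,lambda p:(-p[4],.09,p[3]),(336.5,196.7)),
(S,lambda p:(p[4],.09,p[3]),(290,255.5)),(S,lambda p:(-p[4],.09,p[3]),(302,240)),
(T,lambda p:(p[5]+.1,.075,.024),(344.25,150.5)),(T,lambda p:(p[5]-.1,.075,.024),(340,211.75)),(T,lambda p:(p[5]+.1,-.075,.024),(391.25,154.75)),
(S,lambda p:(p[5]+.1,-.075,.024),(227.5,260.5)),(S,lambda p:(p[5]+.1,.075,.024),(272.5,276.75))]
fit(P,[.6,-.2,0,.035,.033,.0])
C=[(T,lambda p,x=x,y=y:(x,y,.07),uv) for x,y,uv in [(.08,.07,(170.75,178.25)),(.08,-.07,(213.75,177.5)),(-.08,.07,(170.5,229.5)),(-.08,-.07,(214.5,229.5))]]
C+=[(S,lambda p,x=x,y=y:(x,y,.07),uv) for x,y,uv in [(-.08,-.07,(433,238)),(-.08,.07,(482,248)),(.08,-.07,(427,275.5)),(.08,.07,(482.5,289.5))]]
c=fit(C,[.6,.3,0])
print('jar expected',W(c,(0,-.105,.066)))
print('cap',onz(T,(226.4,202.6),.066),onz(S,(416.6,253.6),.066),'plate',onz(T,(238.35,196.35),.01),onz(T,(238.1,210.35),.01))
from scipy.spatial.transform import Rotation as R
s=__import__('cell').manip.get_state(); print(R.from_rotvec(s['eef_rot']).as_matrix().round(3).tolist())
for n,uv,z in [('bottle',(333*.8,170*.8),.16),('weight',(462*.8,337*.8),.1),('green',(393*.8,302*.8),.066),('dish',(308*.8,345*.8),.02),('beaker',(560*.8,298*.8),.05)]: print(n,onz(T,uv,z).round(3))
E
```

```text
[ 0.6157 -0.1976 -0.1136  0.0307  0.0352  0.0193]
[[5.3, 1.1], [-4.8, -0.6], [3.2, 0.9], [-5.1, -1.5], [0.6, -0.6], [-0.4, 0.1], [1.0, -0.0], [-0.8, 0.1], [0.3, -0.5], [-0.5, -0.1], [-0.3, -0.8], [-0.3, -1.0], [0.3, -1.1]]
[ 0.5783  0.346  -0.0189]
[[-0.2, 0.1], [0.7, 0.2], [-1.1, -0.3], [-0.7, -0.6], [-0.4, -1.3], [-0.4, -0.5], [0.4, 0.7], [-0.4, -0.1]]
jar expected [0.57626239 0.24104433 0.066     ]
cap [0.57681688 0.23706979 0.066     ] [0.57872734 0.24010915 0.066     ] plate [0.60277953 0.20814681 0.01      ] [0.55745548 0.2094804  0.01      ]
[[-0.97, 0.243, -0.0], [0.243, 0.97, -0.002], [-0.0, -0.002, -1.0]]
bottle [0.76 0.1  0.16]
weight [ 0.359 -0.196  0.1  ]
green [ 0.449 -0.033  0.066]
dish [0.347 0.185 0.02 ]
beaker [ 0.447 -0.45   0.05 ]
```

Request:
{"api": "move_arm", "payload": {"plan": [[0, 0, 0, 8.55, -1], [0, 0, 0, 8.55, -1], [0, 0, 0, 8.55, -1], [0, 0, 0, 8.55, -1], [0, 0, 0, 8.55, -1], [0, 0, 0, 8.55, -1], [0, 0, 0, 8.55, -1], [0, 0, 0, 8.55, -1], [0, 0, 0, 8.6, -1]]}}

```text
clock: 1.05
eef_pos: [0.1579, 0.6302, 0.2308]
eef_rot: [2.248, 2.193, -0.002]
wrist_force: [-0.4, 0.8, 0.4]
finger_gap: 0.0854
finger_force: 0.0
```

Request:
{"api": "move_arm", "payload": {"plan": [[-2.7, 3.0, 0, 0, -1], [-2.7, 3.0, 0, 0, -1], [-2.7, 3.0, 0, 0, -1], [-2.7, 3.0, 0, 0, -1], [-2.7, 3.0, 0, 0, -1], [-2.7, 3.0, 0, 0, -1], [-2.7, 3.0, 0, 0, -1], [-2.7, 3.0, 0, 0, -1], [-2.7, 3.0, 0, 0, -1], [-2.7, 3.0, 0, 0, -1], [-2.7, 3.0, 0, 0, -1], [-2.7, 3.0, 0, 0, -1], [-2.7, 3.0, 0, 0, -1], [-2.7, 3.0, 2, 0, -1], [0, 0, 3, 0, -1], [0, 0, 0, 0, -1]]}}

```text
clock: 2.65
eef_pos: [0.5685, 0.2424, 0.1769]
eef_rot: [-2.243, -2.194, 0.015]
wrist_force: [-1.4, 0.6, -0.5]
finger_gap: 0.0852
finger_force: 0.0
```

```bash
python3 - <<'E'
from h import *; import pickle
from cell import manip
from scipy.spatial.transform import Rotation as R
d={n:manip.snapshot(n) for n in('wrist','scene')}; pickle.dump(d,open('s1.pkl','wb'))
s=manip.get_state(); M=R.from_rotvec(s['eef_rot']).as_matrix(); print(s['clock'],s['eef_pos'],np.degrees(np.arctan2(M[1,0],M[0,0])),M[:,2],s['wrist_force'])
cv2.imwrite('pics/w1.png',d['wrist']['frame'])
E
```

```text
2.75 [0.57001851 0.24580213 0.18091304] 89.0168348173012 [-2.25354685e-03  3.69109660e-04 -9.99997393e-01] [-0.46037191 -0.12245289  1.00822894]
```

View pics/w1.png

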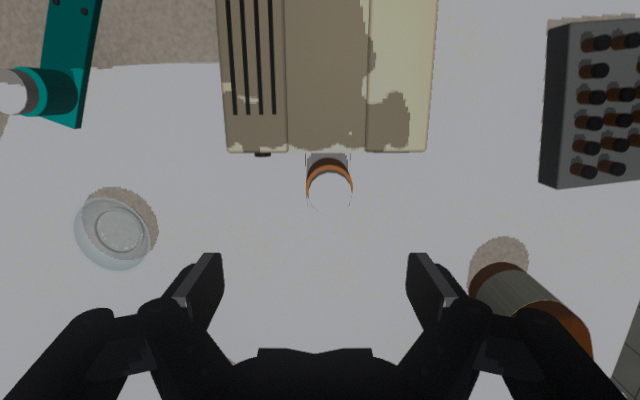

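The wrist picture shows the cap at about (330,188) and the chiller's top front edge from (228,153) to (425,151).

```bash
python3 - <<'E'
from h import *; import pickle
d=pickle.load(open('s1.pkl','rb'));w=d['wrist']
a,b=onz(w,(228,153),.07),onz(w,(425,151),.07); print('face',a,b,np.degrees(np.arctan2(*(b-a)[[1,0]])),np.linalg.norm(b-a))
print('cap',onz(w,(330,188),.066),onz(w,(307,190),.066),onz(w,(353,190),.066))
E
```

```text
face [0.499329   0.27935892 0.07      ] [0.65674045 0.27796209 0.07      ] -0.5084118624212084 0.15741764981004527
cap [0.58089932 0.24762851 0.066     ] [0.56163752 0.24624909 0.066     ] [0.60013291 0.24554123 0.066     ]
```

Request:
{"api": "move_arm", "payload": {"plan": [[-0.3, 0.9, 0, 0, -1], [0, 0, 2, 0, -1], [0, 0, 3, 0, -1], [0, 0, 3, 0, -1], [0, 0, 3, 0, -1], [0, 0, 2, 0, -1], [0, 0, 0, 0, -1], [0, 0, 0, 0, -1]]}}

```text
clock: 3.55
eef_pos: [0.5811, 0.2424, 0.0527]
eef_rot: [2.24, 2.201, 0.004]
wrist_force: [0.7, 0.1, -0.3]
finger_gap: 0.0855
finger_force: 0.0
```

Request:
{"api": "move_arm", "payload": {"plan": [[0, -0.2, 2, 0, -1], [0, 0, 1.3, 0, -1], [0, 0, 0.4, 0, -1], [0, 0, 0, 0, 0], [0, 0, 0, 0, 0.3], [0, 0, 0, 0, 0.6], [0, 0, 0, 0, 1], [0, 0, 0, 0, 1], [0, 0, 0, 0, 1], [0, 0, 0, 0, 1]], "squeeze": 35}}

```text
clock: 4.55
eef_pos: [0.5794, 0.2416, 0.0155]
eef_rot: [2.241, 2.199, 0.005]
wrist_force: [1.7, 0.3, 5.7]
finger_gap: 0.0412
finger_force: 36.2
```

Request:
{"api": "move_arm", "payload": {"plan": [[0, 0, -0.1, 0, 1], [-1, 0, 0, 0, 1], [-1.5, 0, 0, 0, 1], [-1.5, 0, 0, 0, 1], [-1.5, 0, 0, 0, 1], [-1.5, 0, 0, 0, 1], [-1.5, 0, 0, 0, 1], [-1.5, 0, 0, 0, 1], [-1.5, 0, 0, 0, 1], [-1.5, 0, 0, 0, 1], [-1.5, 0, 0, 0, 1], [-1, 0, 0, 0, 1], [0, 0, 0, 0, 1], [0, 0, 0, 0, 1]]}}

```text
clock: 5.95
eef_pos: [0.5744, 0.0837, 0.0155]
eef_rot: [2.244, 2.197, -0.004]
wrist_force: [-0.4, -1.8, 6.9]
finger_gap: 0.0413
finger_force: 36.4
```

Request:
{"api": "move_arm", "payload": {"plan": [[0, 0, 0, 0, 0.2], [0, 0, 0, 0, -0.2], [0, 0, 0, 0, -0.6], [0, 0, 0, 0, -1], [0, 0, 0, 0, -1], [0, 0, 0, 0, -1], [0, 0, -2, 0, -1], [0, 0, -4, 0, -1], [0, 0, -4, 0, -1], [2, 0, -2, 0, -1], [3, 0, 0, 0, -1], [3, 0, 0, 0, -1], [3, 0, 0, 0, -1], [0, 0, 0, 0, -1], [0, 0, 0, 0, -1], [0, 0, 0, 0, -1]]}}

```text
clock: 7.55
eef_pos: [0.5771, 0.1945, 0.1352]
eef_rot: [2.244, 2.197, -0.002]
wrist_force: [0.0, 0.1, -0.4]
finger_gap: 0.0855
finger_force: 0.0
```

```bash
python3 - <<'E'
from h import *; import pickle
from cell import manip
d={n:manip.snapshot(n) for n in('wrist','scene','top')}; pickle.dump(d,open('s2.pkl','wb'))
s=manip.get_state(); print(s['clock'],s['eef_pos'],s['wrist_force'])
w=d['wrist']; print(proj(w,[[.577,.193,.044],[.577,.084,.066],[.63,-.09,.031]]).round(0).tolist())
B=np.zeros((590,800,3),np.uint8)
B[:250,:400]=cv2.resize(w['frame'],(400,250)); 
c=crop(d['scene'],220,130,200,85,4); B[250:590]=c
B[:250,400:]=cv2.resize(d['top']['frame'],(400,250)); cv2.imwrite('pics/s2.png',B)
E
```

```text
7.7 [0.57731172 0.19464106 0.13537657] [-0.40273466 -0.17371157  0.03563784]
[[314.0, 204.0], [317.0, 337.0], [366.0, 439.0]]
```

View pics/s2.png

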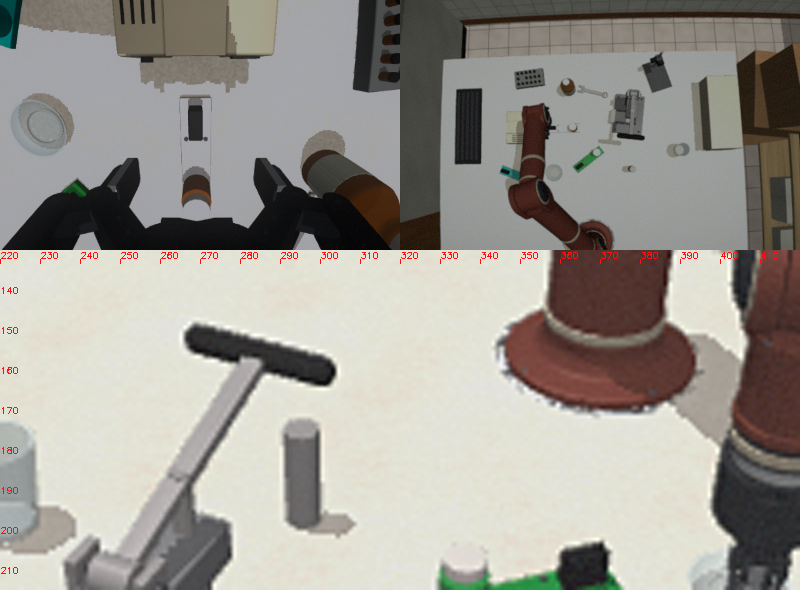

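The carrier is out of the block and upright, with its black grip block at wrist pixels (313, 155–225), as predicted. I'll measure it, and refine the press fit with a longer bar.

```bash
python3 - <<'E'
from h import *; import pickle
d=pickle.load(open('s2.pkl','rb'));w=d['wrist']
g=cv2.cvtColor(w['frame'],6)[140:240,285:345]; m=g<60
n,l,st,ce=cv2.connectedComponentsWithStats(m.astype(np.uint8)); 
for i in range(1,n):
    if st[i,4]>150: print(st[i]+[285,140,0,0,0],ce[i]+[285,140]); b=st[i]+[285,140,0,0,0]
for v in (b[1]+b[3],): print('-y top edge',onz(w,(b[0]+b[2]/2-.5,v),.044), 'x sides',onz(w,(b[0],v-5),.044)[0],onz(w,(b[0]+b[2],v-5),.044)[0])
print('+y bottom edge',onz(w,(b[0]+b[2]/2,b[1]),.01))
print('plate corners +y', onz(w,(180/.625,97/.625),.01),onz(w,(211/.625,97/.625),.01))
for yc in (.188,.193,.198):
    print(yc,proj(w,[[.577,yc-.02,.044],[.577,yc+.02,.044],[.577,yc+.02,.01]]).round(1).tolist())
# press refit
S=pickle.load(open('s0.pkl','rb')); T,S=S['top'],S['scene']; off=-.4
def W(p,X):
    c,s=np.cos(p[2]),np.sin(p[2]); return np.array([p[0]+c*X[0]-s*X[1],p[1]+s*X[0]+c*X[1],X[2]])
b=.05
P=[(T,lambda p:(-.1169,b,.263),(350,216.3)),(T,lambda p:(-.1169,-b,.263),(389.3,220.5)),
(S,lambda p:(-.1169,-b,.263),(269,152)),(S,lambda p:(-.1169,b,.263),(301.5,160.5)),
(T,lambda p:(p[4],.09,p[3]),(337.3,175.5)),(T,lambda p:(-p[4],.09,p[3]),(336.5,196.7)),
(S,lambda p:(p[4],.09,p[3]),(290,255.5)),(S,lambda p:(-p[4],.09,p[3]),(302,240)),
(T,lambda p:(p[5]+.1,.075,.024),(344.25,150.5)),(T,lambda p:(p[5]-.1,.075,.024),(340,211.75)),(T,lambda p:(p[5]+.1,-.075,.024),(391.25,154.75)),
(S,lambda p:(p[5]+.1,-.075,.024),(227.5,260.5)),(S,lambda p:(p[5]+.1,.075,.024),(272.5,276.75))]
r=least_squares(lambda p: np.concatenate([proj(c,W(p,X(p)))[0]-uv-off for c,X,uv in P]),[.6,-.2,0,.035,.033,0],loss='soft_l1'); print(r.x.round(4),r.fun.reshape(-1,2).round(1).tolist())
E
```

```text
[ 301  169   23   56 1246] [312.24558587 196.39085072]
-y top edge [0.5750635 0.1750117 0.044    ] x sides 0.5664092979101355 0.5847053721775483
+y bottom edge [0.57610245 0.21345245 0.01      ]
plate corners +y [0.55538394 0.22592098 0.01      ] [0.59786106 0.22506122 0.01      ]
0.188 [[314.6, 233.0], [313.6, 185.0], [313.7, 175.1]]
0.193 [[314.5, 227.3], [313.4, 178.7], [313.5, 169.5]]
0.198 [[314.3, 221.5], [313.3, 172.3], [313.4, 163.8]]
[ 0.6156 -0.1971 -0.1173  0.0311  0.0353  0.0194] [[1.1, 0.7], [-1.3, -0.2], [0.3, 0.1], [-1.5, -0.6], [0.5, -0.7], [-0.6, 0.0], [1.0, -0.0], [-0.7, 0.1], [0.3, -0.6], [-0.7, -0.2], [-0.3, -0.7], [-0.2, -1.0], [0.3, -1.0]]
```

Request:
{"api": "move_arm", "payload": {"plan": [[-0.1, -0.1, 2, 0, -1], [0, 0, 3, 0, -1], [0, 0, 3, 0, -1], [0, 0, 2, 0, -1], [0, 0, 1.5, 0, -1], [0, 0, 0.4, 0, -0.5], [0, 0, 0, 0, 0], [0, 0, 0, 0, 0.4], [0, 0, 0, 0, 0.7], [0, 0, 0, 0, 1], [0, 0, 0, 0, 1], [0, 0, 0, 0, 1], [0, 0, 0, 0, 1], [0, 0, 0, 0, 1]], "squeeze": 100}}

```text
clock: 9.1
eef_pos: [0.5767, 0.1958, 0.0177]
eef_rot: [2.242, 2.2, 0.003]
wrist_force: [-1.0, -0.4, 6.1]
finger_gap: 0.016
finger_force: 99.3
```

Request:
{"api": "move_arm", "payload": {"plan": [[0, 0, -0.5, 0, 1], [0, 0, -1, 0, 1], [0, 0, -2, 0, 1], [0, 0, -2, 0, 1], [0, 0, -2, 0, 1], [0, 0, -0.5, 0, 1], [-1.6, 0.7, 0, 0, 1], [-1.9, 0.8, 0, 0, 1], [-1.9, 0.8, 0, 0, 1], [-1.9, 0.8, 0, 0, 1], [-1.9, 0.8, 0, 0, 1], [-1.9, 0.8, 0, 0, 1], [-1.9, 0.8, 0, 0, 1], [-1.9, 0.8, 0, 0, 1], [-1.4, 0.6, 0, 2, 1], [0, 0, 0, 2, 1], [0, 0, 0, 1.7, 1], [0, 0, 0, 0, 1], [0, 0, 0, 0, 1]]}}

```text
clock: 11.0
eef_pos: [0.6416, 0.0334, 0.0961]
eef_rot: [-2.345, -2.088, -0.0]
wrist_force: [-0.6, 0.6, -3.4]
finger_gap: 0.0162
finger_force: 98.0
```

```bash
python3 - <<'E'
from h import *; import pickle
from cell import manip
from scipy.spatial.transform import Rotation as R
d={n:manip.snapshot(n) for n in('wrist','scene','top')}; pickle.dump(d,open('s3.pkl','wb'))
s=manip.get_state(); M=R.from_rotvec(s['eef_rot']).as_matrix();print(s['clock'],s['eef_pos'],s['wrist_force'],s['moment'],s['finger_gap'],np.degrees(np.arctan2(M[1,0],M[0,0])))
B=np.zeros((600,800,3),np.uint8)
B[:300,:]=crop(d['scene'],220,200,200,75,4)
B[300:600,:480]=cv2.resize(d['wrist']['frame'],(480,300))
B[300:600,480:]=crop(d['top'],300,150,80,75,4); cv2.imwrite('pics/s3.png',B)
E
```

```text
11.15 [0.64184374 0.03222184 0.09635627] [ 0.17454518 -0.12443505 -4.40314513] [ 0.2063105  -0.01704638  0.02230271] 0.016577796542583137 83.30264970325084
```

View pics/s3.png

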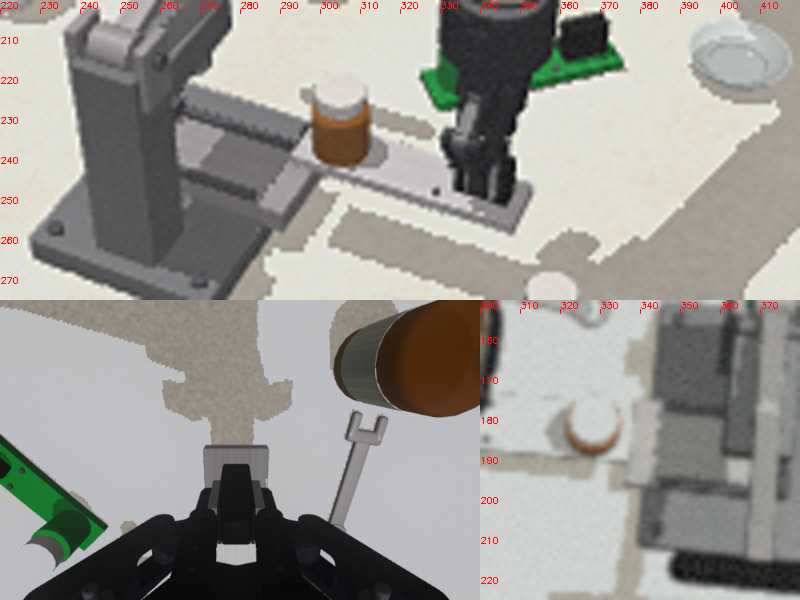

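The carrier is held level, with its cap at top (329.25,179) and scene (305.25,222). I'll compare that with the TCP prediction to calibrate each camera against the arm.

```bash
python3 - <<'E'
from h import *; import pickle
d=pickle.load(open('s3.pkl','rb')); T,S=d['top'],d['scene']
X=np.array([.629,-.077,.1445])
print('pred',proj(T,X),proj(S,X))
print('top',onz(T,(328.85,178.6),.1445),'scene',onz(S,(304.85,221.6),.1445))
# circle-ish cap segmentation
for n,c,u,v,w,h in(('top',T,315,165,30,30),('scene',S,295,212,22,25)):
    g=cv2.cvtColor(c['frame'],cv2.COLOR_BGR2HSV)[v:v+h,u:u+w]; print(n); print(g[:,:,2][::2,::1] if n=='scene' else g[:,:,2][::2,::2])
print('floor end mid top',onz(T,(336.5,185.7),.031),'scene',onz(S,(295.6,247.35),.031))
E
```

```text
pred [[327.39334086 178.96210697]] [[305.14406527 221.65775908]]
top [ 0.62995939 -0.0813301   0.1445    ] scene [ 0.62901976 -0.0778578   0.1445    ]
top
[[162 159 162 161 161 165 160 162 162 163 157 129 129 131 100]
 [161 159 160 160 163 160 163 162 163 161 158 134 131 130  86]
 [161 159 160 163 164 157 161 163 161 161 162 154 152 132  82]
 [161 161 158 158 160 161 158 164 161 164 161 162 159 131  84]
 [161 158 156 165 162 166 157 153 160 163 165 159 162 133  81]
 [162 157 159 156 147 158 164 161 161 151 162 156 137 132 116]
 [161 163 153 125 146 163 160 164 162 153 153 152 134 138 140]
 [163 152 116 118 154 162 159 163 159 158 153 153 132 138 132]
 [165 127 115 102 147 160 160 159 161 157 149 159 139 138 138]
 [158 117 115  95 121 161 163 163 161 128 147 154 138 139 134]
 [162 135 113 103  88 107 132 132 119 105 158 151 139 141 134]
 [157 155 128 120  84  67  81  78  82 145 164 140 135 139 112]
 [128 118 116  93  99 102  93 117 147 154 149 129 135 136 127]
 [130 131 128 129 123 128 124 149 153 126 116 125 136 139 113]
 [135 135 137 134 125 130 130 159 157 128 128 131 136 136 102]]
[... 616 characters left out ...]
75 174 177 142 125 177
  177 175 175 174]
 [176 176 161 108  97 109 108 141 153 174 170 152 147 111 101  88  93 122
  129 176 177 179]
 [179 179 154 112 111 108 105 104 106 105 106 105 105 102 101 106 107 103
  124 127 125 126]
 [ 96 109 107  74  91 110 110 110 110 105 103 107 107 106 109  91  62  83
  125 125 124 124]
 [ 66  43 136  79  72  74  76  77  73  72  73  75  72  69  67  64  63 115
  180 175 174 175]
 [ 86 159 130  75  73  69  69  71  68  69  68  70  69  68  67  65  58  76
  112 128 161 171]
 [154 155 160  80  67  67  71  71  68  69  70  69  68  68  66  66  57  75
  104 104 102 106]]
floor end mid top [ 0.62508314 -0.10791667  0.031     ] scene [ 0.62682788 -0.10843692  0.031     ]
```

Request:
{"api": "move_arm", "payload": {"plan": [[0, 0.05, 1.5, 0, 1], [0, 0, 1.5, 0, 1], [0, 0, 0.5, 0, 1], [-1, 0, 0, 0, 1], [-1.5, 0, 0, 0, 1], [-1.5, 0, 0, 0, 1], [-1.5, 0, 0, 0, 1], [-1.5, 0, 0, 0, 1], [-1.5, 0, 0, 0, 1], [-1, 0, 0, 0, 1], [-0.5, 0, 0, 0, 1], [0, 0, 0, 0, 1], [0, 0, 0, 0, 1]]}}

```text
clock: 12.45
eef_pos: [0.6308, -0.067, 0.0612]
eef_rot: [-2.347, -2.087, -0.001]
wrist_force: [-0.2, 0.5, -3.2]
finger_gap: 0.0165
finger_force: 98.1
```

```bash
python3 - <<'E'
from h import *; import pickle
from cell import manip
d={n:manip.snapshot(n) for n in('scene','top')}; pickle.dump(d,open('s4.pkl','wb'))
s=manip.get_state(); print(s['clock'],s['eef_pos'],s['wrist_force'],s['moment'])
B=np.zeros((600,800,3),np.uint8)
B[:600,:400]=cv2.resize(crop(d['scene'],250,190,80,120,5),(400,600))
B[:375,400:]=crop(d['top'],315,155,80,75,5); cv2.imwrite('pics/s4.png',B)
E
```

```text
12.55 [ 0.63085301 -0.06650141  0.06118268] [ 0.0598122  -0.3054916  -4.57223636] [ 0.25335634 -0.08187066 -0.03663096]
```

View pics/s4.png

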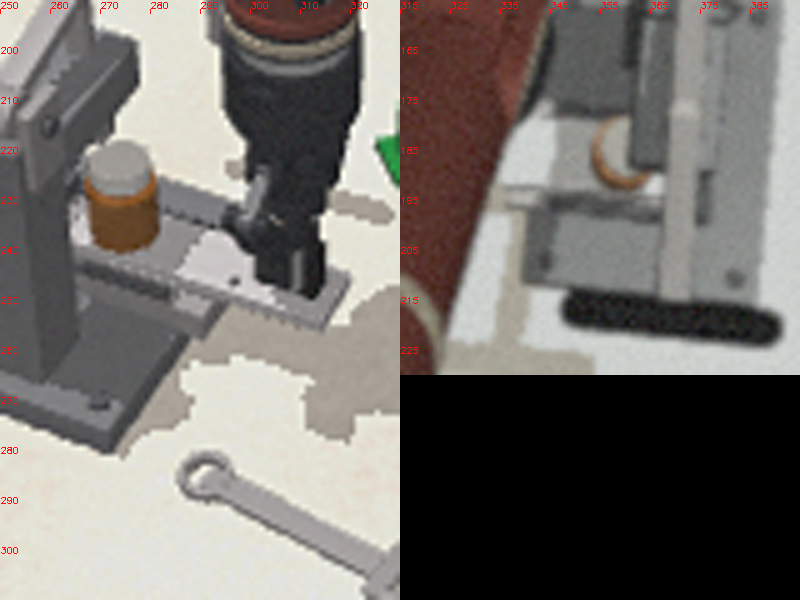

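The carrier is over the nest, parallel to the rails, with its jar at top (358,186) between them. Lowering in small steps.

Request:
{"api": "move_arm", "payload": {"plan": [[0, 0, 0.2, 0, 1], [0, 0, 0.2, 0, 1], [0, 0, 0.2, 0, 1], [0, 0, 0.1, 0, 1], [0, 0, 0, 0, 1]]}}

```text
clock: 13.05
eef_pos: [0.631, -0.0671, 0.0572]
eef_rot: [-2.347, -2.087, -0.002]
wrist_force: [-4.8, 3.2, 12.0]
finger_gap: 0.0164
finger_force: 100.4
```

```bash
python3 - <<'E'
from h import *; import pickle
d=pickle.load(open('s0.pkl','rb')); T,S=d['top'],d['scene']; off=-.4
def W(p,X):
    c,s=np.cos(p[2]),np.sin(p[2]); return np.array([p[0]+c*X[0]-s*X[1],p[1]+s*X[0]+c*X[1],X[2]])
b=.05
for z in(.031,.035,.039):
    P=[(T,lambda p:(-.1169,b,.263),(350,216.3)),(T,lambda p:(-.1169,-b,.263),(389.3,220.5)),
(S,lambda p:(-.1169,-b,.263),(269,152)),(S,lambda p:(-.1169,b,.263),(301.5,160.5)),
(T,lambda p:(p[4],.09,z),(337.3,175.5)),(T,lambda p:(-p[4],.09,z),(336.5,196.7)),
(S,lambda p:(p[4],.09,z),(290,255.5)),(S,lambda p:(-p[4],.09,z),(302,240)),
(T,lambda p:(p[3]+.1,.075,.024),(344.25,150.5)),(T,lambda p:(p[3]-.1,.075,.024),(340,211.75)),(T,lambda p:(p[3]+.1,-.075,.024),(391.25,154.75)),
(S,lambda p:(p[3]+.1,-.075,.024),(227.5,260.5)),(S,lambda p:(p[3]+.1,.075,.024),(272.5,276.75))]
    r=least_squares(lambda p: np.concatenate([proj(c,W(p,X(p)))[0]-uv-off for c,X,uv in P]),[.6,-.2,0,0,.033]); print(z,r.x.round(4),r.cost,r.fun.reshape(-1,2).round(1)[4:8].tolist())
B=np.hstack([crop(S,250,210,60,75,6),crop(T,325,165,60,75,6)]); 
s=pickle.load(open('s4.pkl','rb'))
B=np.zeros((590,800,3),np.uint8); B[:585,:390]=crop(S,260,212,30*1+0+0,45,13); B[:585,400:790]=crop(T,332,168,30,45,13)
cv2.imwrite('pics/n.png',B)
E
```

```text
0.031 [ 0.6156 -0.197  -0.1177  0.0196  0.0353] 6.0957613028992705 [[0.5, -0.7], [-0.6, 0.1], [1.0, 0.0], [-0.6, 0.1]]
0.035 [ 0.616  -0.1969 -0.1184  0.0192  0.0353] 6.902642884972045 [[0.5, -1.0], [-0.7, -0.3], [1.0, -0.8], [-0.6, -0.7]]
0.039 [ 0.6164 -0.1968 -0.1191  0.0188  0.0353] 9.407602080595275 [[0.5, -1.4], [-0.7, -0.6], [0.9, -1.6], [-0.7, -1.5]]
```

View pics/n.png

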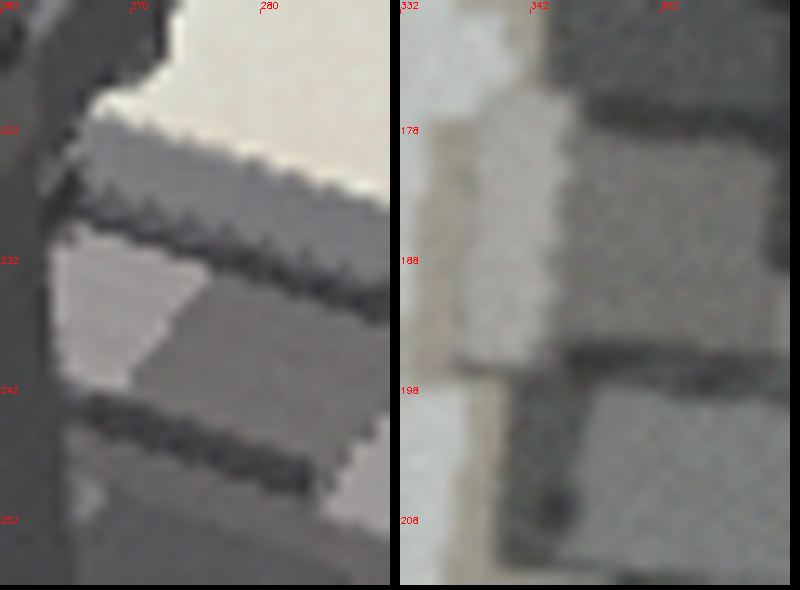

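Request:
{"api": "move_arm", "payload": {"plan": [[0, 0, -0.2, 0, 1], [0, 0.1, 0, 0, 1], [0, 0.1, 0, 0, 1], [0, 0.1, 0, 0, 1], [0, 0, 0, 0, 1]]}}

```text
clock: 13.55
eef_pos: [0.6316, -0.0674, 0.0574]
eef_rot: [-2.346, -2.083, 0.003]
wrist_force: [-6.2, 2.7, 11.3]
finger_gap: 0.0169
finger_force: 100.2
```

Request:
{"api": "move_arm", "payload": {"plan": [[0, -0.1, 0, 0, 1], [0, -0.1, 0, 0, 1], [0, -0.1, 0, 0, 1], [0, -0.1, 0, 0, 1], [0, -0.1, 0, 0, 1], [0, -0.1, 0, 0, 1], [0, 0, 0, 0, 1]]}}

```text
clock: 14.25
eef_pos: [0.6308, -0.0675, 0.0575]
eef_rot: [2.343, 2.085, 0.008]
wrist_force: [4.7, 2.6, 4.4]
finger_gap: 0.0163
finger_force: 99.2
```

Request:
{"api": "move_arm", "payload": {"plan": [[0, 0.3, 0, 0, 1], [0, 0, -0.3, 0, 1], [0, 0, 0, 0, 1], [0, 0, 0, 0, 1]]}}

```text
clock: 14.65
eef_pos: [0.6284, -0.0687, 0.0577]
eef_rot: [-2.348, -2.083, 0.006]
wrist_force: [-0.8, -0.5, -2.3]
finger_gap: 0.0164
finger_force: 98.1
```

Request:
{"api": "move_arm", "payload": {"plan": [[0, 0, 0.1, 0, 1], [0, 0, 0.1, 0, 1], [0, 0, 0, 0, 1]]}}

```text
clock: 14.95
eef_pos: [0.6287, -0.0686, 0.0575]
eef_rot: [-2.348, -2.083, 0.005]
wrist_force: [-4.3, 0.9, 3.2]
finger_gap: 0.0162
finger_force: 99.4
```

Request:
{"api": "move_arm", "payload": {"plan": [[0, 0, -0.2, 0, 1], [0, 0, 0, 0, 1], [0, 0, 0, 0, 1]]}}

```text
clock: 15.25
eef_pos: [0.631, -0.0678, 0.0588]
eef_rot: [2.348, 2.087, 0.001]
wrist_force: [-0.4, 0.6, -4.2]
finger_gap: 0.0163
finger_force: 98.0
```

Request:
{"api": "move_arm", "payload": {"plan": [[0, 0.15, 0, 0, 1], [0, 0.15, 0, 0, 1], [0, 0.15, 0, 0, 1], [0, 0.15, 0, 0, 1], [0, 0, 0, 0, 1], [0, 0, 0, 0, 1]]}}

```text
clock: 15.85
eef_pos: [0.6353, -0.0684, 0.0589]
eef_rot: [-2.348, -2.083, 0.002]
wrist_force: [-4.6, 1.3, -3.0]
finger_gap: 0.0164
finger_force: 98.3
```

Free hanging but blocked sideways at +4 mm, so the plate is between the rails and the floor is near 0.040. I'll centre it, lower it lightly and push it in.

Request:
{"api": "move_arm", "payload": {"plan": [[0, -0.3, 0, 0, 1], [0, -0.25, 0, 0, 1], [0, 0, 0.2, 0, 1], [-0.5, 0, 0, 0, 1], [-0.5, 0, 0, 0, 1], [-0.4, 0, 0, 0, 1], [0, 0, 0, 0, 1], [0, 0, 0, 0, 1]]}}

```text
clock: 16.65
eef_pos: [0.6296, -0.0838, 0.0576]
eef_rot: [2.349, 2.083, -0.001]
wrist_force: [-0.2, -1.2, -1.3]
finger_gap: 0.0164
finger_force: 98.3
```

Request:
{"api": "move_arm", "payload": {"plan": [[-0.2, 0, 0, 0, 1], [-0.2, 0, 0, 0, 1], [-0.2, 0, 0, 0, 1], [0, 0, 0, 0, 1]]}}

```text
clock: 17.05
eef_pos: [0.6294, -0.0863, 0.0576]
eef_rot: [-2.347, -2.087, -0.003]
wrist_force: [0.1, 4.9, 0.3]
finger_gap: 0.0162
finger_force: 98.7
```

Request:
{"api": "move_arm", "payload": {"plan": [[-0.2, 0, 0, 0, 1], [-0.2, 0, 0, 0, 1], [-0.1, 0, 0, 0, 1], [0, 0, 0, 0, 1]]}}

```text
clock: 17.45
eef_pos: [0.6294, -0.0864, 0.0578]
eef_rot: [-2.341, -2.086, -0.01]
wrist_force: [1.0, 11.2, 4.1]
finger_gap: 0.0165
finger_force: 99.1
```

Request:
{"api": "move_arm", "payload": {"plan": [[0.2, 0, 0.3, 0, 1], [0, 0, 0, 0, 1], [0, 0, 0, 0, 0.6], [0, 0, 0, 0, 0.2], [0, 0, 0, 0, -0.3], [0, 0, 0, 0, -0.8], [0, 0, 0, 0, -1], [0, 0, 0, 0, -1], [0, 0, 0, 0, -1]]}}

```text
clock: 18.35
eef_pos: [0.6283, -0.0914, 0.0541]
eef_rot: [-2.349, -2.086, 0.001]
wrist_force: [0.4, -0.5, -0.2]
finger_gap: 0.0853
finger_force: 0.0
```

Request:
{"api": "move_arm", "payload": {"plan": [[0, 0, -0.5, 0, -1], [0, 0, -1.5, 0, -1], [0, 0, -3, 0, -1], [0, 0, -4, 0, -1], [0, 0, -4, 0, -1], [0, 0, -4, 0, -1], [0, 0, -4, 0, -1], [0, 0, -4, 0, -1], [0, 0, -1, 0, -1], [0, 0, 0, 0, -1], [0, 0, 0, 0, -1]]}}

```text
clock: 19.45
eef_pos: [0.6276, -0.0907, 0.3134]
eef_rot: [-2.348, -2.085, 0.002]
wrist_force: [0.3, 0.5, 0.4]
finger_gap: 0.0853
finger_force: 0.0
```

```bash
python3 - <<'E'
from h import *; import pickle
from cell import manip
d={n:manip.snapshot(n) for n in('wrist','scene','top')}; pickle.dump(d,open('s5.pkl','wb'))
s=manip.get_state(); print(s['clock'],s['eef_pos'],s['wrist_force'])
B=np.zeros((600,800,3),np.uint8)
B[:350,:500]=crop(d['scene'],240,205,100,70,5)
B[:320,500:]=crop(d['top'],320,155,60,64,5)
B[350:600,:400]=cv2.resize(d['wrist']['frame'],(400,250)); cv2.imwrite('pics/s5.png',B)
E
```

```text
19.6 [ 0.62753379 -0.09061981  0.31224039] [-0.56617245 -0.45398564 -0.17973842]
```

View pics/s5.png

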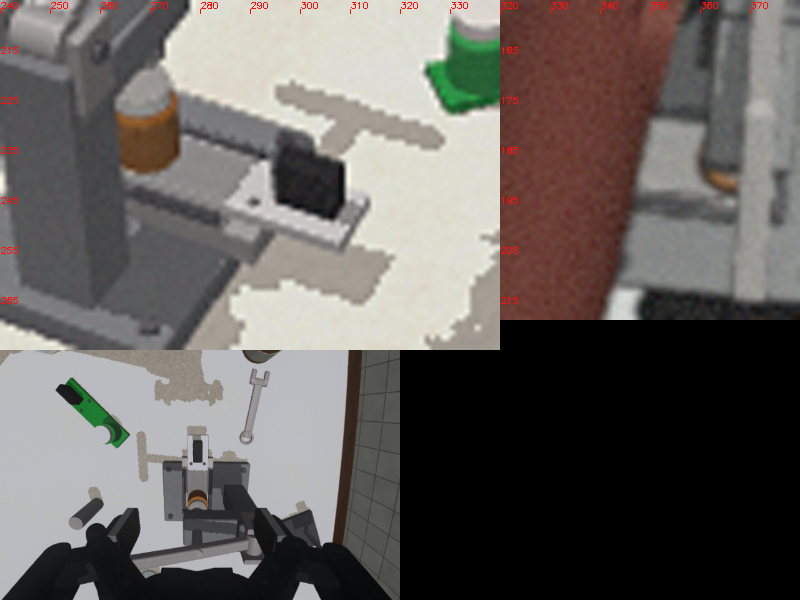

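The carrier lies level in the nest with its jar below the ram, and its grip-end plate edge is at wrist (315,134). Next: shut the fingers and move above the lever bar.

Request:
{"api": "move_arm", "payload": {"plan": [[-1, -1.1, 0, 0, 1], [-2, -2.2, 0, 0, 1], [-2, -2.2, 0, 0, 1], [-2, -2.2, 0, 0, 1], [-2, -2.2, 0, 0, 1], [-1.8, -2.1, 0, 0, 1], [0, 0, 1, 0, 1], [0, 0, 1, 0, 1], [0, 0, 0, 0, 1], [0, 0, 0, 0, 1]], "squeeze": 60}}

```text
clock: 20.6
eef_pos: [0.4972, -0.1828, 0.2933]
eef_rot: [-2.345, -2.088, 0.001]
wrist_force: [-0.5, 0.1, -0.3]
finger_gap: -0.0003
finger_force: 0.0
```

```bash
python3 - <<'E'
from h import *; import pickle
from cell import manip
d=pickle.load(open('s5.pkl','rb'))
print(proj(d['wrist'],[.632,-.058,.05]))
print(onz(d['wrist'],(315,134),.05))
s=manip.get_state(); print(s['clock'],s['eef_pos'],s['wrist_force'],s['finger_gap'])
E
```

```text
[[315.11617276 136.36767032]]
[ 0.63220178 -0.05501714  0.05      ]
20.6 [ 0.49724774 -0.18280738  0.29329726] [-0.5445458   0.08439322 -0.28791176] -0.0003143045342435211
```

Request:
{"api": "move_arm", "payload": {"plan": [[0, -0.2, 1, 0, 1], [0, 0, 1, 0, 1], [0, 0, 0.7, 0, 1], [0, 0, 0.7, 0, 1], [0, 0, 0.5, 0, 1], [0, 0, 0, 0, 1]]}}

```text
clock: 21.2
eef_pos: [0.4938, -0.1838, 0.2547]
eef_rot: [-2.348, -2.085, 0.002]
wrist_force: [-4.0, 0.3, 4.0]
finger_gap: 0.0
finger_force: 2.3
```

Request:
{"api": "move_arm", "payload": {"plan": [[0, 0, -1.5, 0, 1], [0, 0, -1.5, 0, 1], [0, 0.8, 0, 0, 1], [0, 0, 0.5, 0, 1], [0, 0, 0.5, 0, 1], [0, 0, 0.5, 0, 1], [0, 0, 0, 0, 1]]}}

```text
clock: 21.9
eef_pos: [0.5012, -0.1843, 0.2689]
eef_rot: [-2.346, -2.084, 0.003]
wrist_force: [-2.6, 1.8, 4.0]
finger_gap: 0.0002
finger_force: 1.9
```

Request:
{"api": "move_arm", "payload": {"plan": [[0, 0, 0.5, 0, 1], [0, 0, 0.5, 0, 1], [0, 0, 0, 0, 1]]}}

```text
clock: 22.2
eef_pos: [0.5019, -0.1849, 0.2597]
eef_rot: [-2.348, -2.085, 0.002]
wrist_force: [-3.1, -0.2, 3.7]
finger_gap: 0.0002
finger_force: 2.0
```

Request:
{"api": "move_arm", "payload": {"plan": [[0, -0.2, 0.5, 0, 1], [0, -0.2, 0.5, 0, 1], [0, -0.2, 0.5, 0, 1], [0, -0.1, 0.5, 0, 1], [0, -0.1, 0.4, 0, 1], [0, 0, 0, 0, 1]]}}

```text
clock: 22.8
eef_pos: [0.4952, -0.1839, 0.2361]
eef_rot: [2.348, 2.086, 0.001]
wrist_force: [3.2, 0.1, 3.9]
finger_gap: -0.0001
finger_force: 1.9
```

Request:
{"api": "move_arm", "payload": {"plan": [[0, 0, 0.3, 0, 1], [0, 0, 0.3, 0, 1], [0, 0, 0.2, 0, 1], [0, 0, 0, 0, 1]]}}

```text
clock: 23.2
eef_pos: [0.4943, -0.1838, 0.228]
eef_rot: [-2.348, -2.086, 0.001]
wrist_force: [0.6, 0.5, 4.4]
finger_gap: 0.0002
finger_force: 2.3
```

Request:
{"api": "move_arm", "payload": {"plan": [[0, 0, 0.2, 0, 1], [0, 0, 0.2, 0, 1], [0, 0, 0, 0, 1]]}}

```text
clock: 23.5
eef_pos: [0.494, -0.1838, 0.2245]
eef_rot: [-2.348, -2.085, 0.001]
wrist_force: [0.2, 1.1, 7.6]
finger_gap: 0.0
finger_force: 3.3
```

Request:
{"api": "move_arm", "payload": {"plan": [[0, 0, 0.2, 0, 1], [0, 0, 0, 0, 1]]}}

```text
clock: 23.7
eef_pos: [0.4939, -0.1838, 0.2229]
eef_rot: [-2.348, -2.085, 0.001]
wrist_force: [-1.8, 1.0, 9.5]
finger_gap: -0.0001
finger_force: 4.5
```

Request:
{"api": "move_arm", "payload": {"plan": [[0, 0, 0.2, 0, 1], [0, 0, 0.2, 0, 1], [0, 0, 0, 0, 1]]}}

```text
clock: 24.0
eef_pos: [0.4936, -0.1837, 0.219]
eef_rot: [-2.348, -2.085, 0.001]
wrist_force: [-0.8, 1.3, 9.3]
finger_gap: -0.0002
finger_force: 4.9
```

Request:
{"api": "move_arm", "payload": {"plan": [[0, 0, 0.2, 0, 1], [0, 0, 0.2, 0, 1], [0, 0, 0, 0, 1]]}}

```text
clock: 24.3
eef_pos: [0.4934, -0.1837, 0.2149]
eef_rot: [-2.347, -2.085, 0.001]
wrist_force: [-2.1, 0.9, 9.9]
finger_gap: 0.0002
finger_force: 5.0
```

Request:
{"api": "move_arm", "payload": {"plan": [[0, 0, 0.15, 0, 1], [0, 0, 0, 0, 1]]}}

```text
clock: 24.5
eef_pos: [0.4933, -0.1837, 0.2135]
eef_rot: [-2.347, -2.084, 0.002]
wrist_force: [-2.8, 1.0, 10.2]
finger_gap: -0.0002
finger_force: 5.2
```

Request:
{"api": "move_arm", "payload": {"plan": [[0, 0, 0.15, 0, 1], [0, 0, 0, 0, 1]]}}

```text
clock: 24.7
eef_pos: [0.4932, -0.1837, 0.2122]
eef_rot: [-2.347, -2.084, 0.001]
wrist_force: [-2.3, 0.1, 11.9]
finger_gap: -0.0001
finger_force: 5.7
```

Request:
{"api": "move_arm", "payload": {"plan": [[0, 0, 0.1, 0, 1], [0, 0, 0, 0, 1]]}}

```text
clock: 24.9
eef_pos: [0.4933, -0.1837, 0.2118]
eef_rot: [-2.347, -2.084, 0.001]
wrist_force: [-3.7, 2.2, 14.7]
finger_gap: 0.0001
finger_force: 7.5
```

Request:
{"api": "move_arm", "payload": {"plan": [[0, 0, 0.1, 0, 1], [0, 0, 0, 0, 1]]}}

```text
clock: 25.1
eef_pos: [0.4933, -0.1837, 0.2115]
eef_rot: [-2.348, -2.084, 0.0]
wrist_force: [-4.5, 2.6, 18.6]
finger_gap: 0.0004
finger_force: 9.3
```

The force climbs 10→19 N over 0.7 mm of travel, so the cap is home. Letting the lever back up.

Request:
{"api": "move_arm", "payload": {"plan": [[0, 0, -0.4, 0, 1], [0, 0, -0.5, 0, 1], [0, 0, -0.5, 0, 1], [0, 0, -0.6, 0, 1], [0, 0.1, -0.6, 0, 1], [0, 0.1, -0.6, 0, 1], [0, 0.1, -0.6, 0, 1], [0, 0.1, -0.6, 0, 1], [0, 0.1, -0.6, 0, 1], [0, 0, -0.6, 0, 1], [0, 0, -0.6, 0, 1], [0, 0, -1, 0, 1], [0, 0, -2, 0, 1], [0, 0, -2, 0, 1], [0, 0, 0, 0, 1], [0, 0, 0, 0, 1]]}}

```text
clock: 26.7
eef_pos: [0.4986, -0.1842, 0.3208]
eef_rot: [-2.348, -2.085, 0.002]
wrist_force: [0.3, -0.9, -1.1]
finger_gap: -0.0002
finger_force: 0.0
```

```bash
python3 - <<'E'
from h import *; import pickle
from cell import manip
S=manip.snapshot('scene'); s=manip.get_state(); print(s['clock'],s['eef_pos'],s['wrist_force'])
pickle.dump(S,open('s6.pkl','wb'))
a=pickle.load(open('s0.pkl','rb'))['scene']['frame']; b5=pickle.load(open('s5.pkl','rb'))['scene']['frame']
f=lambda im,r: im[r[1]:r[3],r[0]:r[2]].astype(int)
# lever/bar region vs start
for n,ref,r in(('bar',a,(264,145,304,170)),('weight',a,(285,170,305,205)),('carrier/cap',b5,(258,215,318,256)),('cap',b5,(262,216,278,226)),('grip',b5,(292,228,315,256))):
    D=abs(f(S['frame'],r)-f(ref,r)).max(2); print(n,D.mean().round(1),(D>40).sum())
print(S['frame'][212:236,268,:].max(1), b5[212:236,268,:].max(1))
E
```

```text
26.75 [ 0.49844664 -0.18399325  0.32023692] [ 0.42809166  0.03227539 -0.4408678 ]
bar 3.0 0
weight 2.3 0
carrier/cap 4.6 61
cap 5.5 2
grip 4.6 16
[ 47  46  49  49  48  44  54 113 114 113 114 116 116 115 117 105 104 107
  92  70  66  67  66  69] [ 50  49  50  49  48  47  55 115 118 117 117 116 119 117 105 107  94 106
  93  72  69  69  70  72]
```

```bash
python3 - <<'E'
from h import *; import pickle
S=pickle.load(open('s6.pkl','rb')); b=pickle.load(open('s5.pkl','rb'))['scene']
B=np.zeros((600,800,3),np.uint8); B[:400,:400]=crop(b,255,210,50,50,8); B[:400,400:]=crop(S,255,210,50,50,8); B[400:600,:800]=crop(S,220,140,160,40,5)
cv2.imwrite('pics/f.png',B)
E
```

```text
(no output)
```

View pics/f.png

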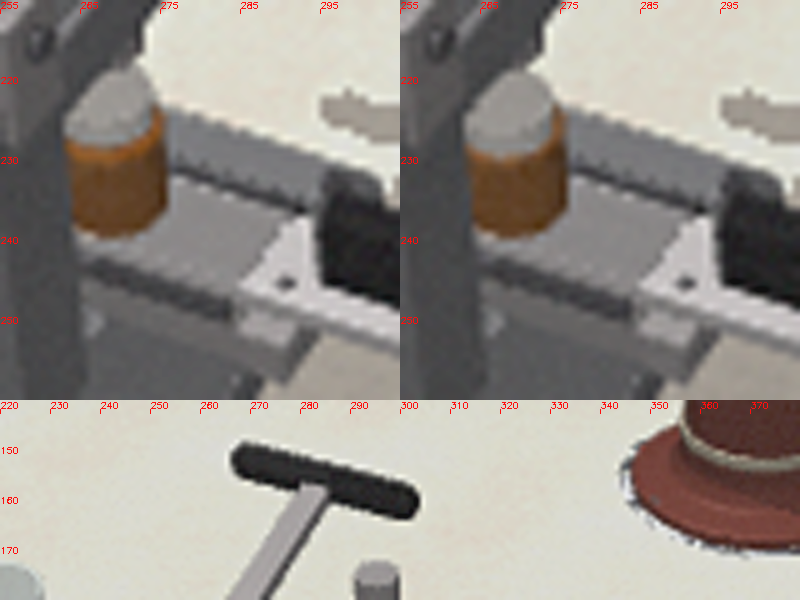

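The cap now sits lower on the jar: its rim has gone from row 228 to 229.5 at u≈269. The carrier hasn't moved, and the lever bar is back at its start position of (269,152)–(301.5,160.5). Handing in.

```bash
python3 -c "
from cell import manip
print(manip.hand_in())"
```

```text
the job is handed in; nothing more can be done
None
```

The job is handed in at about 27 s: the carrier was set down on the bench, regripped by its black block and pushed against the nest's end stop, the press closed the cap, stopping at about 19 N on the lever, and the lever is back up with the robot touching nothing.

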